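# Reset the interlock with the guarded pair of keys

### The arm

A 6-joint arm with a two-finger parallel gripper is mounted at the origin on a cart in front of the work surface, level with it; the furniture and walls round the work are solid. World frame = base frame: x ahead of the robot, y to its left, z up, the work surface at z = 0. Lengths are in m, angles in rad, forces in N, time in s.
With the tool pointing down it reaches from about 0.35 to 0.775 m from the base axis. Payload 7.3 kg.
Tool frame: the origin (TCP) lies at the very end of the fingers, on their centre line; the grasp point (between the pads) lies 19 mm behind it; z points along the fingers, y is the line along which they close (so a half turn about z gives the same grasp; the last joint's range is limited). The gripper opens to 92 mm and grips with 3 to 60 N. Pads are 19 mm wide; open, the fingers measure 130 mm over their backs; the gripper's body (75 mm by 190 mm) begins 47 mm behind the grasp point.
Start: joints at [1.09, 0.342, 1.524, -0, 1.275, -0.146], TCP at [0.172, 0.496, 0.227] pointing down, gripper open.
Joint ranges: [-2.53, 2.53], [-0.77, 2.02], [0.04, 2.7], [-1, 4.14], [0.28, 2.66], [-3.11, 3.11]. Speed limits (rad/s): [2.57, 2.57, 3.14, 3.14, 3.14, 3.14].

### API

Orientations are given as [roll, pitch, yaw] about the fixed x, y, z axes, in that order (R = Rz(yaw) Ry(pitch) Rx(roll)).
In Python, from cell import robot, read_camera, get_calibration gives the robot as it stands. The module is installed in compiled form; this text tells all that it offers.
- The arm moves only by the tool send_rows, never from a script. Its argument "plan" is a list of rows, each a list of 2 entries, a list of its own where there are three numbers: the shift along the tool's x, y, z as a fraction of full scale, then the turn, a rotation vector about the tool's x, y, z as a fraction of full scale. A call has exactly 10 rows; each row shifts and turns the commanded pose from where the row before left it, along the tool's axes as they then stand; what a row does not reach is not made up. Full scale, the value 1, is 0.025 m for a shift and 90 degrees for a turn. A row lasts 1/8 s, in which the tool goes at most 62.5 mm and 10.7 degrees, less where a joint would pass 70% of its speed; a pose out of reach is approached as far as the arm can. A call with a number of a shift or a turn outside -1 to 1 is refused whole. A call with a gripper value outside its range is refused whole. "gripper" is the opening, from -1 (shut) to 1 (fully open), so that 0 is half open, set as the call begins (left out, the last holds). The fingers move at their own pace and stop on an object; "force" is the grip in N (left out, the last holds). Time passes only in rows, so rows that do not move let the fingers close, or fill a call up. It gives the time, the measured TCP pose, the force, the opening and the grip force at its end, in the units of the state.
- robot.observe(): the state, without advancing time (a new reading comes with each control period).
- read_camera(name): name is "scene" or "top" or "wrist"; returns (picture, depth): 400x640x3 uint8, blue, green, red; 400x640 float32, m along the optical axis (not along the pixel's ray), 0 where there is no reading.
- get_calibration(name): a dict with "intrinsics" (3x3 intrinsics, pixels), "rvec" (rotation vector, rad) and "tvec" (3), from world to camera coordinates, as OpenCV has them. Camera axes: x right, y down, z forward; pixel columns grow to the right and rows downward; lengths in m; the calibration is good to about 2 mm. A picture is of the moment at which its call begins: read the wrist's pose just before it. get_calibration takes no time and is no camera call; for the wrist camera it gives the pose at the moment of the call.
- robot.hand_in(): hands the job in; it is judged then, once.
The state is a dict: "time": time; "qpos": joint angles; "qvel": joint speeds; "joint_efforts": joint torques, N m; "tool_pos": TCP position; "tool_rot": TCP orientation; "contact_force": force on the tool from outside, world axes, zero at the start; "torque": the same for the moment, N m; "opening": finger opening in m; "grip_force": force on a finger pad.
Only numpy, scipy, OpenCV 4.12 (cv2) and the standard library are available. Lean on these libraries where they do the work, as an engineer would, in place of code of your own. Each camera call takes 0.05 s, during which the arm holds its last target. There are 200 camera calls.

### The job

Push the console's sliding guard back as far as it goes, away from its front edge, press the two round keys under it fully down together with the fingertips, hold them for about two seconds and let go of both; leave the small square key between them alone. Then pull the guard fully forward over the keys again. Only push with the fingers: do not grip or lift anything, and leave the console and the things round it where they are.

Things in the scene. Friction and masses are not known exactly. Their poses are not given: they have to be found in the camera images.
- console: low grey control console, loose on the mat on rubber feet, 1.5 kg, 200 mm along its x, 150 mm along its y, flat dark panel on top 52 mm above its underside. Origin: centre of its underside. Its +x points from its front edge (the robot's side) to its rear, +y to its left, z up. Two guide rails along x stand 18 mm above the panel at y = +/-57 to 69 mm; nothing else stands on the panel but keys and guard
- guard (a joint): sliding sheet guard of the console, m: 0 = fully forward, covering all three keys; 0.070 = pushed fully to the rear (+x of the console), keys free. It stays where it is left and slides with 1 to 2 N. The sheet is 72 mm long in x and 122 mm wide; its top face is 15 mm above the panel (67 mm above the mat) and its underside 12 mm. At its front edge a lip is turned up over the full 100 mm in y
- guard_lip (a point): centre of the guard's upturned lip; moves with the guard. The lip is 4 mm thick in x (6 mm at its rounded top bead), 100 mm long in y, and rises from the guard's sheet (11 mm below this point) to 12 mm above this point. At guard = 0 it lies at x = -78 mm, y = 0 of the console, so 22 mm of bare panel lie in front of it; the sheet runs 70 mm to the rear of it. It can be pushed from the front to open, and from behind, over the sheet, to close
- key_left (a joint): left round key, m: 0 = up, 0.006 = fully down. Sprung: starts to move at 2 N, fully down at 5 N, returns by itself
- key_left_top (a point): centre of the top face of the left round black key, 26 mm across, 9 mm above the panel when up; at x = -46, y = +30 mm of the console
- key_right (a joint): right round key, like key_left
- key_right_top (a point): centre of the top face of the right round black key, 26 mm across, 9 mm above the panel when up; at x = -46, y = -30 mm of the console, 60 mm from the left one's centre
- key_small (a joint): small square black key (14 x 14 mm, top 7 mm above the panel) midway between the two round keys, at x = -46, y = 0 mm of the console; m, 0 = up, 0.006 = down. Not to be pressed
- torch_head_01: dark grey threaded sleeve, 40 mm across, 53 mm tall, standing beside the console; origin at the centre of its underside; a bystander, not to be moved
- torch_head_07: dark grey threaded sleeve, 34 mm across, 34 mm tall, standing beside the console; origin at the centre of its underside; a bystander, not to be moved
- stem_flange: white stem with a round foot, 48 mm across, 41 mm tall, standing beside the console; origin at the centre of its underside; a bystander, not to be moved
- lamp_tube_1: dark grey tube, 25 mm across, 42 mm long, lying beside the console; origin at the centre of its underside; a bystander, not to be moved
- marker: white pen with a cap, 14 mm thick, 134 mm long, lying beside the console; origin at the centre of its underside; a bystander, not to be moved

How it is judged:
By the outcome, as a careful person would: the job done as asked, in the order asked, and still so for the second after the job is handed in, with the robot touching nothing.
It also fails if it takes over 54 s, if anything falls off the work surface, if the arm or the gripper's body presses on something with over 40 N, if the wrist force passes 120 N, or if a joint passes its speed limit or range.

## Working session

There is one attempt and no reset: what is moved stays moved. The work goes in short steps, Python scripts to look and compute and a tool call to move; the robot and the scene stay as the last step left them, time stands still between calls to the robot, and variables do not carry over. Pictures are saved under pics/ and viewed, at most 10 in all, crops included, and the job is handed in when it is done.

Besides the shell and the picture viewer there is one more tool, called after ">>>" as name(argument=value, ...) on one line, values as JSON. send_rows: Moves the arm, as the interface text tells. Shift numbers are shares of 0.025 m and turn numbers shares of 90 degrees, none past 1 either way. Its arguments: {"type":"object","properties":{"plan":{"type":"array"},"gripper":{"type":"number"},"force":{"type":"number"}},"required":["plan"]}

```bash
mkdir -p pics
cat > h.py <<'E'
import numpy as np, cv2
from cell import robot, read_camera, get_calibration
def cal(n):
    c=get_calibration(n); return np.array(c["intrinsics"]),cv2.Rodrigues(np.array(c["rvec"],float))[0],np.array(c["tvec"],float).ravel()
def ray(n,uv,z,c=None):
    K,R,t=c or cal(n); d=R.T@np.linalg.inv(K)@np.array([uv[0],uv[1],1.]); o=-R.T@t
    return o+d*(z-o[2])/d[2]
def proj(n,P,c=None):
    K,R,t=c or cal(n); q=K@(R@np.array(P)+t); return q[:2]/q[2]
def world(n,dep,c=None):
    K,R,t=c or cal(n); v,u=np.mgrid[:400,:640]
    p=np.stack([u,v,np.ones_like(u)],-1)@np.linalg.inv(K).T*dep[...,None]
    return (p-t)@R
E
python3 - <<'E'
from h import *
print(robot.observe())
for n in("scene","top"):
    p,d=read_camera(n); cv2.imwrite(f"pics/{n}0.png",p); np.savez(f"{n}0.npz",p=p,d=d)
    K,R,t=cal(n); print(n,-R.T@t,K[0,0],R[2])
E
```

```text
{'time': 0.0, 'qpos': array([ 1.09000543e+00,  3.42738125e-01,  1.52501567e+00, -5.07648511e-05,
        1.27542028e+00, -1.46030681e-01]), 'qvel': array([-0.00154502, -0.00126739,  0.00057982,  0.00011621,  0.0007509 ,
       -0.00042097]), 'joint_efforts': array([ 2.16288463e-04, -4.31235695e+01, -2.44220817e+01,  7.18708173e-02,
        5.56337577e-02, -1.20678492e-04]), 'tool_pos': array([0.17229942, 0.49548092, 0.22603745]), 'tool_rot': array([-3.14002100e+00, -1.82089863e-04,  2.80684711e+00]), 'contact_force': array([ 0.55191439, -0.01649157,  0.50047937]), 'torque': array([ 0.007385  , -0.03233289, -0.01977815]), 'grip_force': 0.0, 'opening': 0.09171411743696355}
scene [ 0.02025794 -0.35692627  0.5085813 ] 457.5054976105464 [ 0.67042406  0.54251618 -0.50616971]
top [0.43420497 0.10826206 0.90711695] 372.6379330049412 [ 0.18839627 -0.01047618 -0.98203722]
```

View pics/top0.png

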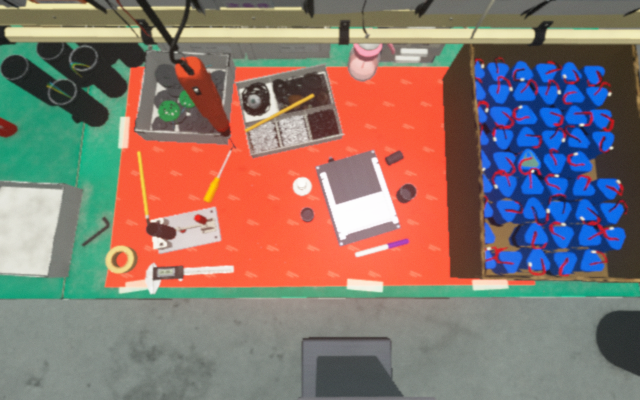

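View pics/scene0.png

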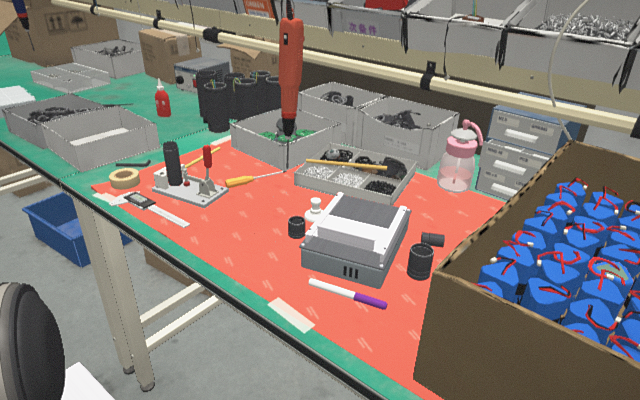

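The top view shows the console at about (358,198), with its rear toward the top of the picture. Its white guard is at (360,208) with the dark panel behind it. The marker is at (382,247), the torch heads at (406,194) and (307,214), the stem at (302,186) and the tube at (394,157). The scene view shows the same layout, with the console at (355,235).

Run:
```python
from h import *
z=np.load("top0.npz"); p,d=z["p"],z["d"]; c=cal("top"); W=world("top",d,c)
crop=p[140:265,285:425]; cv2.imwrite("pics/topc.png",cv2.resize(crop,None,fx=4.5,fy=4.5,interpolation=cv2.INTER_CUBIC))
def rep(name,W,d,sl):
    m=np.zeros(d.shape,bool); m[sl]=True; m&=d>0
    m1=m&(W[...,2]>.012)
    n,l,s,_=cv2.connectedComponentsWithStats(m1.astype(np.uint8))
    for i in range(1,n):
        if s[i,4]<25: continue
        q=W[l==i]; r=cv2.minAreaRect(q[:,:2].astype(np.float32)); print(name,s[i],"rect",np.round(r[0],4),np.round(r[1],4),round(r[2],1),"z",np.round(np.percentile(q[:,2],[5,50,95]),3))
    return l
rep("top",W,d,np.s_[140:265,285:425])
# white sheet
hsv=cv2.cvtColor(p,cv2.COLOR_BGR2HSV); w=np.zeros(d.shape,np.uint8); w[140:250,315:402]=((hsv[...,1]<60)&(hsv[...,2]>190))[140:250,315:402]
n,l,s,_=cv2.connectedComponentsWithStats(w); i=1+s[1:,4].argmax(); cn=cv2.findContours((l==i).astype(np.uint8),0,2)[0]
bx=cv2.boxPoints(cv2.minAreaRect(cn[0])); print(bx); 
for b in bx: print(np.round(ray("top",b,.067,c),4))
print("sheet z",np.median(W[l==i][:,2]))
# upper surfaces
for zl,zh in((.045,.06),(.06,.072),(.075,.1)):
    m=(W[...,2]>zl)&(W[...,2]<zh); m[:140]=0;m[265:]=0;m[:,:310]=0;m[:,402:]=0
    q=W[m]; print(zl,zh,len(q), cv2.minAreaRect(q[:,:2].astype(np.float32)), np.median(q[:,2]))
z=np.load("scene0.npz"); p,d=z["p"],z["d"]; W=world("scene",d)
rep("scene",W,d,np.s_[185:315,280:450])
cv2.imwrite("pics/scenec.png",cv2.resize(p[185:315,280:450],None,fx=4.5,fy=4.5,interpolation=cv2.INTER_CUBIC))
```

```text
top [285 140  43  10 225] rect [0.748  0.1409] [0.0242 0.1059] 2.2 z [0.014 0.021 0.035]
top [ 315  149   87   98 5345] rect [0.6162 0.021 ] [0.2171 0.1504] 16.7 z [0.049 0.053 0.071]
top [385 150  20  16 168] rect [ 0.7144 -0.0798] [0.0234 0.0432] 27.3 z [0.016 0.022 0.026]
top [297 179  10  12  84] rect [0.6435 0.1506] [0.0218 0.0206] 11.6 z [0.013 0.039 0.042]
top [397 183  21  20 210] rect [ 0.6206 -0.1016] [0.0393 0.0397] 67.7 z [0.014 0.039 0.053]
top [300 207  15  15  83] rect [0.5702 0.1371] [0.0327 0.0333] 0.4 z [0.015 0.03  0.034]
top [379 239  30  12  69] rect [ 0.4984 -0.0691] [0.0115 0.0738] 13.7 z [0.012 0.013 0.015]
[[318.95807 172.94156]
 [377.732   154.74963]
 [398.6073  222.19296]
 [339.83337 240.38489]]
[0.6605 0.1087 0.067 ]
[ 0.7048 -0.0297  0.067 ]
[ 0.5449 -0.0725  0.067 ]
[0.5038 0.0617 0.067 ]
sheet z 0.06701584778750697
0.045 0.06 3034 ((0.6128613948822021, 0.003906503319740295), (0.20076732337474823, 0.18126176297664642), 16.781963348388672) 0.051201928478710926
0.06 0.072 2112 ((0.6022734642028809, 0.016956187784671783), (0.16004285216331482, 0.13843832910060883), 16.79558753967285) 0.06700935074474781
0.075 0.1 123 ((0.5342004895210266, -0.0029995180666446686), (0.0057692439295351505, 0.10074857622385025), 16.564453125) 0.08868637154347322
scene [ 299  185  113  101 7801] rect [0.6595 0.0531] [0.3597 0.199 ] 33.8 z [0.017 0.05  0.077]
scene [311 197  10  17 149] rect [0.6438 0.1498] [0.0236 0.019 ] 40.0 z [0.013 0.03  0.04 ]
scene [288 215  18  19 289] rect [0.5706 0.1365] [0.0354 0.033 ] 36.8 z [0.014 0.025 0.032]
scene [421 232  24  12 222] rect [ 0.711  -0.0811] [0.0212 0.0419] 27.0 z [0.013 0.02  0.024]
scene [407 243  27  33 699] rect [ 0.6201 -0.1022] [0.0423 0.0398] 44.9 z [0.015 0.037 0.051]
scene [ 424  253   26   62 1114] rect [ 0.4341 -0.2095] [0.0509 0.0245] 32.0 z [0.127 0.159 0.183]
```

View pics/topc.png

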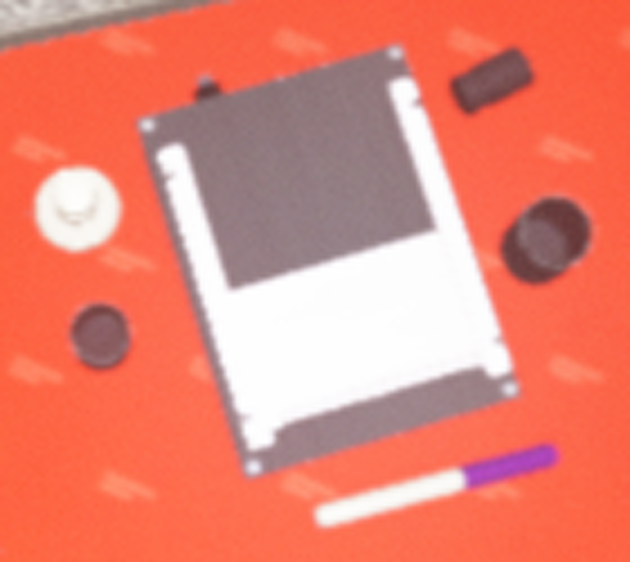

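View pics/scenec.png

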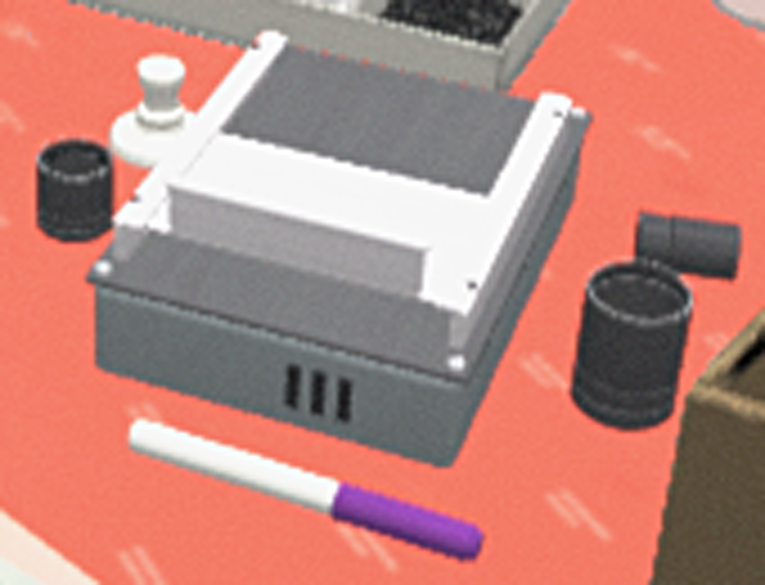

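The lip fits at (0.534, -0.003) with its top at about 0.089, and the console yaw is about 16.7°. That puts the console centre at about (0.6085, 0.019). Its sizes match the text, so I'm moving now.

>>> send_rows(plan=[[[0,0,0],[0,0,-0.1]],[[0,0,0],[0,0,-0.1]],[[0,0,0],[0,0,-0.1]],[[0,0,0],[0,0,-0.1]],[[-0.28,-0.96,0],[0,0,0]],[[-0.28,-0.96,0],[0,0,0]],[[-0.28,-0.96,0],[0,0,0]],[[-0.28,-0.96,0],[0,0,0]],[[-0.28,-0.96,0],[0,0,0]],[[-0.28,-0.96,0],[0,0,0]]], gripper=-0.11)

```text
time: 1.35
tool_pos: [0.2546, 0.3693, 0.2264]
tool_rot: [-3.141, -0.001, -2.848]
contact_force: [-0.0, -0.2, -0.8]
opening: 0.041
grip_force: 0.0
```

>>> send_rows(plan=[[[-0.28,-0.96,0],[0,0,0]],[[-0.28,-0.96,0],[0,0,0]],[[-0.28,-0.96,0],[0,0,0]],[[-0.28,-0.96,0],[0,0,0]],[[-0.28,-0.96,0],[0,0,0]],[[-0.28,-0.96,0],[0,0,0]],[[-0.28,-0.96,0],[0,0,0]],[[-0.28,-0.96,0],[0,0,0]],[[-0.28,-0.96,0],[0,0,0]],[[-0.28,-0.96,0],[0,0,0]]])

```text
time: 2.6
tool_pos: [0.391, 0.1599, 0.2265]
tool_rot: [3.141, -0.001, -2.848]
contact_force: [0.3, -0.6, 0.6]
opening: 0.0407
grip_force: 0.0
```

>>> send_rows(plan=[[[-0.28,-0.96,0],[0,0,0]],[[-0.28,-0.96,0],[0,0,0]],[[-0.28,-0.96,0],[0,0,0]],[[-0.28,-0.96,0],[0,0,0]],[[-0.28,-0.96,0],[0,0,0]],[[-0.28,-0.96,0],[0,0,0]],[[-0.28,-0.96,0],[0,0,0]],[[-0.28,-0.96,0],[0,0,0]],[[0,0,0],[0,0,0]],[[0,0,0],[0,0,0]]])

```text
time: 3.85
tool_pos: [0.4994, -0.0064, 0.2264]
tool_rot: [3.141, -0.001, -2.848]
contact_force: [-0.5, 0.0, 0.6]
opening: 0.0408
grip_force: 0.0
```

```bash
cat >> h.py <<'E'
def fit(n,f=None,c0=(.6085,.019),yaw=16.7):
    s=robot.observe(); c=cal(n); p,d=read_camera(n); W=world(n,d,c)
    if f: cv2.imwrite(f,p)
    a=np.radians(yaw); X=np.array([np.cos(a),np.sin(a)]); Y=np.array([-X[1],X[0]])
    L=W[...,:2]-np.array(c0); L=np.stack([L@X,L@Y],-1); z=W[...,2]
    for nm,lo,hi,xr in(("lip",.078,.1,(-.12,.06)),("panel",.049,.055,(-.12,.13)),("rail",.068,.073,(-.12,.12)),("sheet",.065,.0685,(-.1,.08))):
        m=(d>0)&(z>lo)&(z<hi)&(L[...,0]>xr[0])&(L[...,0]<xr[1])&(abs(L[...,1])<.1)
        q=L[m]
        if len(q)<20: print(nm,len(q)); continue
        r=cv2.minAreaRect(q.astype(np.float32)); print(nm,len(q),"x%",np.round(np.percentile(q[:,0],[1,50,99]),4),"y%",np.round(np.percentile(q[:,1],[1,50,99]),4),"rect",np.round(r[0],4),np.round(r[1],4),round(r[2],1),"z",np.round(np.median(z[m]),4))
    print("tool in console", np.round([(s["tool_pos"][:2]-c0)@X,(s["tool_pos"][:2]-c0)@Y],4),s["tool_pos"][2],s["contact_force"])
E
python3 -c "
from h import *
fit('wrist','pics/w1.png'); fit('top'); fit('scene')"
```

```text
lip 689 x% [-0.0806 -0.079  -0.0751] y% [-0.0506 -0.0021  0.0491] rect [-0.0779 -0.0009] [0.103 0.006] 89.9 z 0.0889
panel 4897 x% [-0.1    -0.0754  0.0765] y% [-0.0745  0.0006  0.0723] rect [-0.0115 -0.0012] [0.1499 0.1779] 89.9 z 0.0518
rail 934 x% [-0.0863 -0.0666  0.061 ] y% [-0.0695  0.0207  0.0675] rect [-0.012  -0.0013] [0.1378 0.1494] 89.9 z 0.0702
sheet 3388 x% [-0.0795 -0.0434 -0.0119] y% [-0.0571  0.0042  0.0549] rect [-0.0158 -0.0023] [0.1371 0.1444] 88.8 z 0.0668
tool in console [-0.1118  0.007 ] 0.22638097797078577 [-0.49065102  0.02391112  0.56162181]
lip 15
panel 1930 x% [-0.0911  0.0533  0.0979] y% [-0.0691  0.012   0.0738] rect [-0.0007 -0.    ] [0.1497 0.2   ] 89.8 z 0.0513
rail 304 x% [-0.047   0.0081  0.0726] y% [-0.0666  0.0603  0.0687] rect [-0.0031 -0.    ] [0.1376 0.153 ] 90.0 z 0.0697
sheet 395 x% [-0.0548 -0.0248  0.0694] y% [-0.0654  0.0333  0.0686] rect [-0.0035  0.0003] [0.137  0.1518] 89.9 z 0.0667
tool in console [-0.1118  0.0072] 0.22655807490676028 [-0.45624813 -0.05210498 -0.5404428 ]
lip 374 x% [-0.0816 -0.079  -0.0754] y% [-0.0498 -0.0017  0.0499] rect [-0.0783  0.0006] [0.103 0.008] 89.7 z 0.0849
panel 2658 x% [-0.1003  0.0189  0.0968] y% [-0.0741 -0.0042  0.0677] rect [-0.0007 -0.0004] [0.1496 0.2032] 89.9 z 0.0504
rail 706 x% [-0.0856 -0.0315  0.0702] y% [-0.0685 -0.0217  0.0682] rect [-0.0072  0.0001] [0.1376 0.1613] 90.0 z 0.0691
sheet 905 x% [-0.0856 -0.0314  0.0667] y% [-0.0688 -0.0073  0.0687] rect [-0.0072  0.0003] [0.1607 0.1388] 0.1 z 0.0661
tool in console [-0.1117  0.0073] 0.22663876975068836 [1.15882882 0.0870313  0.07830602]
```

View pics/w1.png

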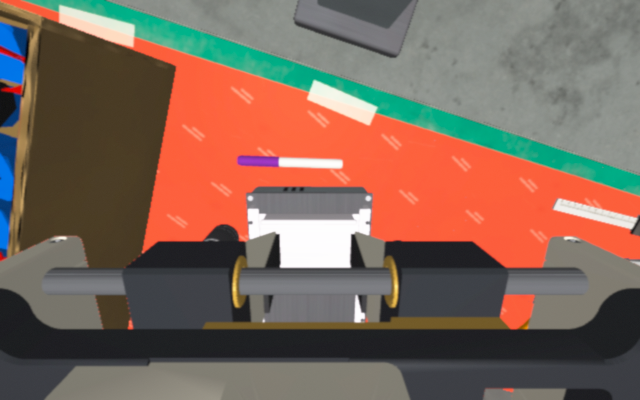

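The wrist view shows the console straight ahead, with the guard and lip between the fingers and the marker in front at (290,161). All three views agree on the console pose to about 1 mm. Next I centre in y and go down in front of the lip.

>>> send_rows(plan=[[[0,-0.15,0.8],[0,0,0]],[[0,-0.15,0.8],[0,0,0]],[[0,0,0.8],[0,0,0]],[[0,0,0.8],[0,0,0]],[[0,0,0.8],[0,0,0]],[[0,0,0.8],[0,0,0]],[[0,0,0.8],[0,0,0]],[[0,0,0.4],[0,0,0]],[[0,0,0.4],[0,0,0]],[[0,0,0],[0,0,0]]])

```text
time: 5.25
tool_pos: [0.5019, -0.0139, 0.0664]
tool_rot: [3.141, -0.001, -2.848]
contact_force: [0.2, 0.4, -0.5]
opening: 0.0407
grip_force: 0.0
```

>>> send_rows(plan=[[[-0.3,0,0],[0,0,0]],[[-0.3,0,0],[0,0,0]],[[-0.2,0,0],[0,0,0]],[[-0.2,0,0],[0,0,0]],[[-0.2,0,0],[0,0,0]],[[-0.2,0,0],[0,0,0]],[[-0.2,0,0],[0,0,0]],[[-0.2,0,0],[0,0,0]],[[-0.2,0,0],[0,0,0]],[[-0.2,0,0],[0,0,0]]])

```text
time: 6.5
tool_pos: [0.5551, 0.0019, 0.0667]
tool_rot: [3.142, 0.0, -2.848]
contact_force: [-1.0, -0.6, 0.6]
opening: 0.0411
grip_force: 0.7
```

>>> send_rows(plan=[[[-0.2,0,0],[0,0,0]],[[-0.2,0,0],[0,0,0]],[[-0.2,0,0],[0,0,0]],[[-0.2,0,0],[0,0,0]],[[-0.1,0,0],[0,0,0]],[[-0.1,0,0],[0,0,0]],[[-0.1,0,0],[0,0,0]],[[-0.1,0,0],[0,0,0]],[[0,0,0],[0,0,0]],[[0,0,0],[0,0,0]]])

```text
time: 7.75
tool_pos: [0.5837, 0.0107, 0.0668]
tool_rot: [3.141, 0.001, -2.848]
contact_force: [0.3, 0.2, 0.4]
opening: 0.0408
grip_force: 0.0
```

```bash
python3 -c "
from h import *
fit('scene')"
```

```text
lip 442 x% [-0.0387 -0.0319 -0.011 ] y% [-0.0498 -0.0025  0.0485] rect [-0.0245 -0.0003] [0.1015 0.0299] 88.9 z 0.0868
panel 2477 x% [-0.1003 -0.0597  0.0946] y% [-0.074  -0.0048  0.0682] rect [-0.0009 -0.0121] [0.2025 0.175 ] 0.4 z 0.0505
rail 578 x% [-0.0852 -0.0254  0.0445] y% [-0.0684 -0.0389  0.0682] rect [-0.0127 -0.    ] [0.1494 0.1375] 0.2 z 0.0692
sheet 575 x% [-0.0865  0.0093  0.0558] y% [-0.0688 -0.027   0.0687] rect [-0.016  0.   ] [0.1458 0.1382] 0.0 z 0.0664
tool in console [-0.0262 -0.0008] 0.06675129678582192 [0.29054531 0.24142885 0.42387593]
```

>>> send_rows(plan=[[[-0.04,0,0],[0,0,0]],[[-0.04,0,0],[0,0,0]],[[-0.04,0,0],[0,0,0]],[[-0.04,0,0],[0,0,0]],[[-0.03,0,0],[0,0,0]],[[-0.02,0,0],[0,0,0]],[[-0.02,0,0],[0,0,0]],[[0,0,0],[0,0,0]],[[0,0,0],[0,0,0]],[[0,0,0],[0,0,0]]])

```text
time: 9.05
tool_pos: [0.5875, 0.0118, 0.0667]
tool_rot: [3.141, -0.003, -2.848]
contact_force: [-6.3, -2.1, 4.6]
opening: 0.0408
grip_force: 3.9
```

The force rose to 6.6 N and the tool stopped short of its command, so the guard is against its stop. Next I back off to the keys and check.

>>> send_rows(plan=[[[0.1,0,0],[0,0,0]],[[0.2,0,0],[0,0,0]],[[0.2,0,0],[0,0,0]],[[0.2,0,0],[0,0,0]],[[0.2,0,0],[0,0,0]],[[0.12,0,0],[0,0,0]],[[0,0,0],[0,0,0]],[[0,0,0],[0,0,0]],[[0,0,0],[0,0,0]],[[0,0,0],[0,0,0]]])

```text
time: 10.3
tool_pos: [0.5647, 0.0049, 0.0667]
tool_rot: [3.142, 0.0, -2.848]
contact_force: [0.0, 0.3, -0.1]
opening: 0.041
grip_force: 0.0
```

```bash
python3 -c "
from h import *
fit('scene','pics/s2.png'); fit('wrist','pics/w2.png')
p=cv2.imread('pics/s2.png'); cv2.imwrite('pics/s2c.png',cv2.resize(p[185:315,280:450],None,fx=4.5,fy=4.5,interpolation=cv2.INTER_CUBIC))"
```

```text
lip 456 x% [-0.059  -0.0534 -0.0072] y% [-0.0491  0.0013  0.0352] rect [-0.0331 -0.0079] [0.0867 0.0535] 88.8 z 0.0869
panel 2329 x% [-0.1008 -0.0621  0.0958] y% [-0.0743 -0.0039  0.0684] rect [-0.0013 -0.0011] [0.1492 0.2026] 89.5 z 0.0505
rail 510 x% [-0.0862 -0.036   0.0214] y% [-0.0684 -0.0385  0.0682] rect [-0.0239 -0.0001] [0.1271 0.1376] 0.1 z 0.0692
sheet 406 x% [-0.087  -0.0077  0.0476] y% [-0.0688 -0.031   0.0688] rect [-0.0199  0.0005] [0.1368 0.1388] 0.1 z 0.0664
tool in console [-0.046  -0.0009] 0.06669317833952648 [ 0.00955733  0.31402294 -0.06979825]
lip 2227 x% [-0.0575 -0.0549 -0.0095] y% [-0.0365 -0.0017  0.0326] rect [-0.0333 -0.0022] [0.0735 0.0489] 89.9 z 0.0842
panel 19334 x% [-0.1002 -0.076  -0.0037] y% [-0.0709 -0.001   0.0691] rect [-0.051  -0.0009] [0.0989 0.1499] 0.0 z 0.0519
rail 3198 x% [-0.0862 -0.0663 -0.0098] y% [-0.0691 -0.0023  0.0675] rect [-0.0479 -0.0008] [0.138  0.0773] 89.9 z 0.0705
sheet 432 x% [-0.0864 -0.0106 -0.0094] y% [-0.0683 -0.0026  0.0665] rect [-0.0477 -0.0009] [0.1378 0.0775] 89.9 z 0.0671
tool in console [-0.0461 -0.001 ] 0.06667234848037285 [0.29665052 0.23048013 0.5444499 ]
```

View pics/s2c.png

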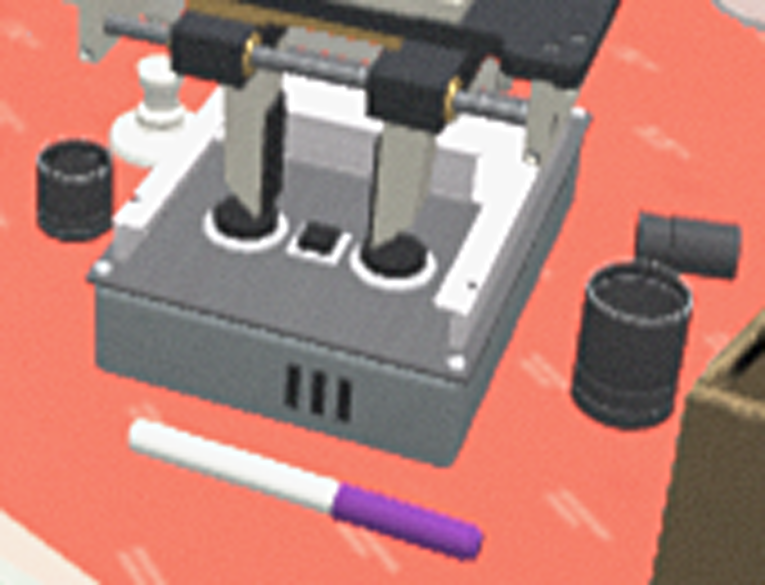

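View pics/w2.png

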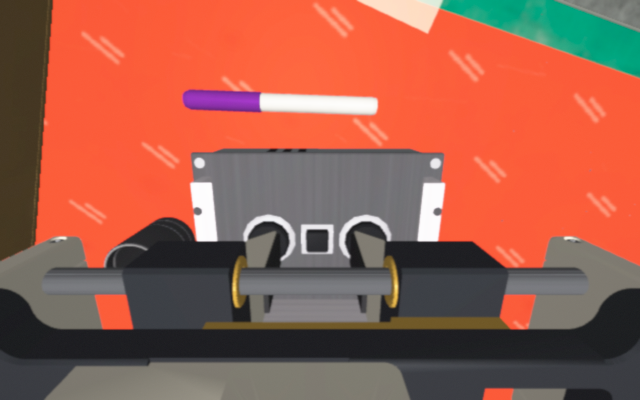

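Both round keys are free at about (245,218) and (398,258) in the crop, with a fingertip over each. The small key between them is clear, the guard is back by about 70 mm, and the console hasn't moved. I'll open the fingers slightly to 46 mm and press.

>>> send_rows(plan=[[[0,0,0],[0,0,0]],[[0,0,0],[0,0,0]],[[0,0,0.08],[0,0,0]],[[0,0,0.08],[0,0,0]],[[0,0,0.08],[0,0,0]],[[0,0,0.08],[0,0,0]],[[0,0,0.08],[0,0,0]],[[0,0,0.08],[0,0,0]],[[0,0,0.04],[0,0,0]],[[0,0,0],[0,0,0]]], gripper=0)

```text
time: 11.65
tool_pos: [0.5646, 0.0048, 0.0552]
tool_rot: [-3.141, 0.001, -2.848]
contact_force: [-3.9, 0.5, 14.3]
opening: 0.046
grip_force: 6.7
```

>>> send_rows(plan=[[[0,0,0.05],[0,0,0]],[[0,0,0],[0,0,0]],[[0,0,0],[0,0,0]],[[0,0,0],[0,0,0]],[[0,0,0],[0,0,0]],[[0,0,0],[0,0,0]],[[0,0,0],[0,0,0]],[[0,0,0],[0,0,0]],[[0,0,0],[0,0,0]],[[0,0,0],[0,0,0]]])

```text
time: 12.9
tool_pos: [0.5647, 0.0048, 0.0551]
tool_rot: [-3.141, 0.001, -2.848]
contact_force: [-8.1, 1.2, 22.6]
opening: 0.0456
grip_force: 11.1
```

```bash
python3 -c "
from h import *
fit('scene','pics/s3.png')
print(robot.observe()['torque'])
p=cv2.imread('pics/s3.png'); cv2.imwrite('pics/s3c.png',cv2.resize(p[200:260,310:400],None,fx=8,fy=8,interpolation=cv2.INTER_CUBIC))"
```

```text
lip 432 x% [-0.0585 -0.0545 -0.0079] y% [-0.0485  0.0105  0.039 ] rect [-0.0329 -0.0061] [0.0521 0.0918] 0.4 z 0.0864
panel 2325 x% [-0.1005 -0.0617  0.0881] y% [-0.0742 -0.0042  0.0682] rect [-0.002  -0.0125] [0.2001 0.1748] 0.1 z 0.0505
rail 495 x% [-0.0858 -0.0426  0.0151] y% [-0.0679 -0.0298  0.0679] rect [-0.0244  0.0005] [0.1254 0.1375] 0.7 z 0.0692
sheet 400 x% [-0.0873 -0.0154  0.0596] y% [-0.0687  0.0039  0.069 ] rect [-0.0138 -0.    ] [0.1385 0.1488] 89.7 z 0.0669
tool in console [-0.0461 -0.001 ] 0.05507062568375992 [-8.09491081  1.18563789 22.60598492]
[0.15775938 1.4915212  0.05084009]
```

View pics/s3c.png

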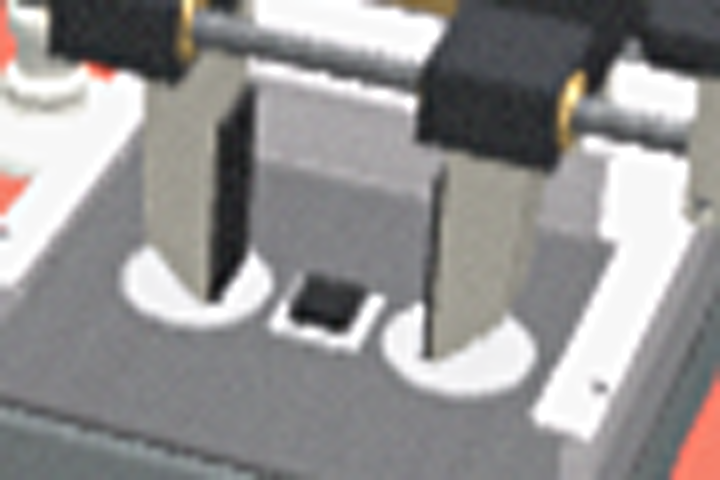

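Both keys are sunk into their white rings at (197,287) and (460,350), and the small key is untouched. I'll hold about 0.6 s more, then lift.

>>> send_rows(plan=[[[0,0,0],[0,0,0]],[[0,0,0],[0,0,0]],[[0,0,0],[0,0,0]],[[0,0,0],[0,0,0]],[[0,0,0],[0,0,0]],[[0,0,-0.2],[0,0,0]],[[0,0,-0.4],[0,0,0]],[[0,0,-0.6],[0,0,0]],[[0,0,-0.6],[0,0,0]],[[0,0,-0.6],[0,0,0]]])

```text
time: 14.2
tool_pos: [0.5647, 0.0048, 0.1136]
tool_rot: [-3.142, 0.0, -2.848]
contact_force: [-0.4, -0.5, 0.1]
opening: 0.046
grip_force: 0.0
```

```bash
python3 -c "
from h import *
fit('scene','pics/s4.png')
p=cv2.imread('pics/s4.png'); cv2.imwrite('pics/s4c.png',cv2.resize(p[195:280,295:415],None,fx=6,fy=6,interpolation=cv2.INTER_CUBIC))"
```

```text
lip 284 x% [-0.0128 -0.01   -0.0066] y% [-0.0494 -0.002   0.0495] rect [-0.0099  0.0003] [0.1036 0.0069] 89.8 z 0.0838
panel 2662 x% [-0.1006 -0.0571  0.0962] y% [-0.0741 -0.0039  0.0684] rect [-0.0009 -0.0006] [0.1491 0.203 ] 89.5 z 0.0505
rail 630 x% [-0.086  -0.0116  0.0698] y% [-0.0685 -0.0478  0.0681] rect [-0.0068 -0.    ] [0.162  0.1374] 0.3 z 0.0692
sheet 635 x% [-0.0854  0.0182  0.0638] y% [-0.0689 -0.0227  0.0687] rect [-0.0072  0.0003] [0.1603 0.14  ] 0.9 z 0.0664
tool in console [-0.046 -0.001] 0.1135859132084976 [-0.39741535 -0.4887122   0.09989015]
```

View pics/s4c.png

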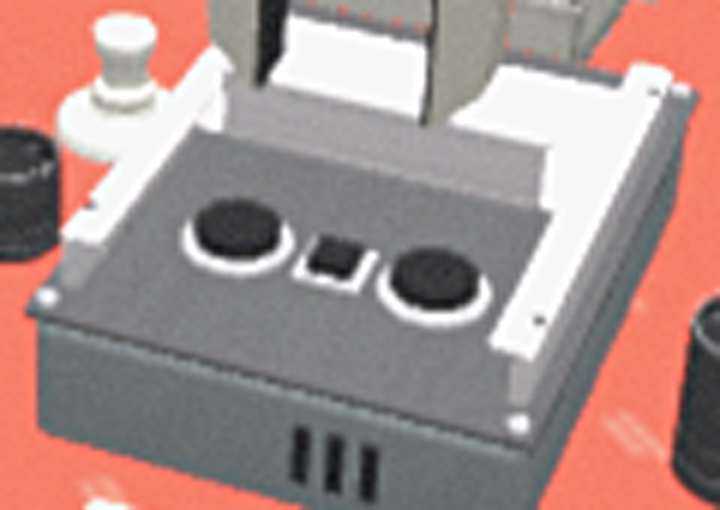

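The keys are back up at (238,228) and (436,278), the guard is open and the console is in place. Next I go over the lip and down behind it.

>>> send_rows(plan=[[[-0.5,0,0],[0,0,0]],[[-0.6,0,0],[0,0,0]],[[-0.6,0,0],[0,0,0]],[[-0.6,0,0],[0,0,0]],[[-0.4,0,0],[0,0,0]],[[0,0,0],[0,0,0]],[[0,0,0.6],[0,0,0]],[[0,0,0.6],[0,0,0]],[[0,0,0.36],[0,0,0]],[[0,0,0],[0,0,0]]])

```text
time: 15.5
tool_pos: [0.6285, 0.0243, 0.0723]
tool_rot: [3.141, -0.002, -2.848]
contact_force: [0.5, 0.2, 0.5]
opening: 0.046
grip_force: 0.0
```

>>> send_rows(plan=[[[0.2,0,0],[0,0,0]],[[0.2,0,0],[0,0,0]],[[0.2,0,0],[0,0,0]],[[0.2,0,0],[0,0,0]],[[0.2,0,0],[0,0,0]],[[0.2,0,0],[0,0,0]],[[0.2,0,0],[0,0,0]],[[0.2,0,0],[0,0,0]],[[0.2,0,0],[0,0,0]],[[0.2,0,0],[0,0,0]]])

```text
time: 16.75
tool_pos: [0.5811, 0.0098, 0.0735]
tool_rot: [3.142, 0.0, -2.848]
contact_force: [0.9, 0.2, 1.0]
opening: 0.0458
grip_force: 0.7
```

>>> send_rows(plan=[[[0.2,0,0],[0,0,0]],[[0.2,0,0],[0,0,0]],[[0.2,0,0],[0,0,0]],[[0.2,0,0],[0,0,0]],[[0.2,0,0],[0,0,0]],[[0.1,0,0],[0,0,0]],[[0.08,0,0],[0,0,0]],[[0.04,0,0],[0,0,0]],[[0,0,0],[0,0,0]],[[0,0,0],[0,0,0]]])

```text
time: 18.0
tool_pos: [0.552, 0.0011, 0.0734]
tool_rot: [3.141, -0.0, -2.848]
contact_force: [0.4, -0.4, 0.8]
opening: 0.046
grip_force: 0.3
```

>>> send_rows(plan=[[[0.04,0,0],[0,0,0]],[[0.04,0,0],[0,0,0]],[[0.04,0,0],[0,0,0]],[[0.04,0,0],[0,0,0]],[[0.02,0,0],[0,0,0]],[[0.02,0,0],[0,0,0]],[[0.02,0,0],[0,0,0]],[[0,0,0],[0,0,0]],[[0,0,0],[0,0,0]],[[0,0,0],[0,0,0]]])

```text
time: 19.25
tool_pos: [0.547, -0.0005, 0.0735]
tool_rot: [3.142, 0.0, -2.848]
contact_force: [2.3, 0.5, -1.6]
opening: 0.0459
grip_force: 1.2
```

>>> send_rows(plan=[[[0.02,0,0],[0,0,0]],[[0.02,0,0],[0,0,0]],[[0.02,0,0],[0,0,0]],[[0.02,0,0],[0,0,0]],[[0,0,0],[0,0,0]],[[0,0,0],[0,0,0]],[[0,0,0],[0,0,0]],[[0,0,0],[0,0,0]],[[0,0,0],[0,0,0]],[[0,0,0],[0,0,0]]])

```text
time: 20.5
tool_pos: [0.5459, -0.001, 0.0735]
tool_rot: [-3.141, 0.002, -2.848]
contact_force: [5.6, 1.6, -4.0]
opening: 0.0458
grip_force: 2.9
```

>>> send_rows(plan=[[[-0.2,0,0],[0,0,0]],[[-0.3,0,0],[0,0,0]],[[0,0,-0.4],[0,0,0]],[[0,0,-0.8],[0,0,0]],[[0,0,-0.8],[0,0,0]],[[0,0,-0.8],[0,0,0]],[[0,0,-0.8],[0,0,0]],[[0,0,-0.8],[0,0,0]],[[0,0,-0.8],[0,0,0]],[[0,0,0],[0,0,0]]])

```text
time: 21.75
tool_pos: [0.5576, 0.0024, 0.2054]
tool_rot: [-3.14, 0.003, -2.848]
contact_force: [0.1, 0.5, -1.1]
opening: 0.0461
grip_force: 0.0
```

```bash
python3 -c "
from h import *
fit('scene','pics/s5.png'); fit('wrist')"
```

```text
lip 368 x% [-0.0836 -0.0811 -0.0772] y% [-0.0502 -0.0016  0.0487] rect [-0.0802 -0.0001] [0.0081 0.1021] 1.1 z 0.0851
panel 2652 x% [-0.1014  0.0176  0.0959] y% [-0.0742 -0.0045  0.0673] rect [-0.0019 -0.0131] [0.1742 0.2017] 89.6 z 0.0504
rail 719 x% [-0.0863 -0.0369  0.0698] y% [-0.0683 -0.0278  0.0677] rect [-0.0074 -0.0003] [0.1383 0.1611] 89.7 z 0.0692
sheet 901 x% [-0.0869 -0.0339  0.0683] y% [-0.0688 -0.0045  0.0686] rect [-0.0067  0.0002] [0.164  0.1387] 0.1 z 0.066
tool in console [-0.0535 -0.0013] 0.20544345199321387 [ 0.14226179  0.5455548  -1.106355  ]
lip 757 x% [-0.0826 -0.08   -0.0766] y% [-0.0508 -0.001   0.0487] rect [-0.0796 -0.0014] [0.0062 0.1027] 0.2 z 0.0891
panel 7360 x% [-0.1014  0.0033  0.0966] y% [-0.0751 -0.0018  0.0726] rect [-0.0019 -0.0012] [0.15   0.1995] 89.9 z 0.0518
rail 2154 x% [-0.0872 -0.0507 -0.0074] y% [-0.0697 -0.0092  0.0674] rect [-0.0462 -0.0012] [0.0829 0.1382] 0.1 z 0.0703
sheet 6209 x% [-0.0727 -0.0429 -0.0106] y% [-0.0576 -0.0009  0.0554] rect [-0.0487 -0.0012] [0.1382 0.0777] 89.9 z 0.0668
tool in console [-0.0541 -0.001 ] 0.20408873972376845 [-0.21999015  0.17530655 -0.6563915 ]
```

View pics/s5.png

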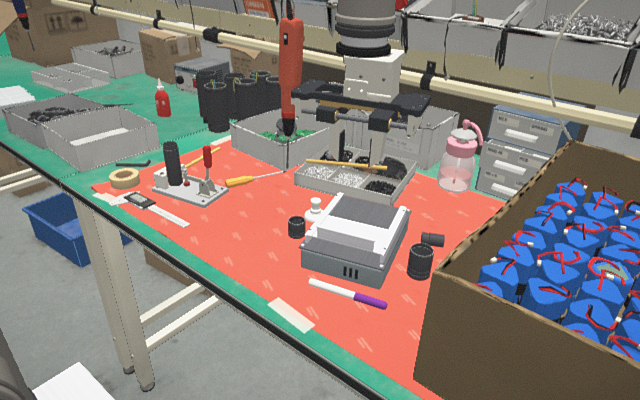

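The guard is fully forward: the lip is 22 mm behind the front edge, as at the start. The bystanders are in place, and the console is within about 1 mm of its start. The arm is clear.

```bash
python3 -c "
from h import *
print(robot.hand_in())"
```

```text
the job is handed in; nothing more can be done
None
```

The job is done and handed in at about 22 s: I pushed the guard fully back, pressed both round keys down together for about two seconds and released them, left the small key alone, and pulled the guard fully forward again; the console ended about 1 mm further forward than it started, by the camera.

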